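# Calibrate the bench scale: check weight on the pan, hold the recessed button

### The arm

A 6-joint arm with a two-finger parallel gripper is mounted at the origin on the work surface; the furniture and walls round the work are solid. World frame = base frame: x ahead of the robot, y to its left, z up, the work surface at z = 0. Lengths are in mm, angles in rad, forces in N, time in s.
With the tool pointing down it reaches from about 425 to 950 mm from the base axis. Payload 3.5 kg.
Tool frame: the origin (TCP) lies between the finger pads; the fingertips stand 22 mm ahead of it and the grasp point (between the pads) lies 3 mm ahead of it; z points along the fingers, y is the line along which they close (so a half turn about z gives the same grasp; the last joint's range is limited). The gripper opens to 85 mm and grips with 20 to 120 N. Pads are 22 mm wide; open, the fingers measure 114 mm over their backs; the gripper's body (76 mm by 85 mm) begins 54 mm behind the grasp point. The pads swing forward as they close: fully open they stand 13 mm farther back than shut.
Start: joints at [-1.375, 0.286, 1.577, -0, 1.279, -0.15], TCP at [228.814, -635.02, 253.325] pointing down, gripper open.
Joint ranges: [-2.77, 2.77], [-0.9, 2.22], [0.21, 2.48], [-1.53, 4.67], [0.24, 2.81], [-2.84, 2.84]. Speed limits (rad/s): [2.79, 2.79, 3.14, 3.14, 3.14, 3.14].

### API

Orientations are given as a rotation vector (axis times angle).
In Python, from workcell import monitor, optics, sign_off gives the robot as it stands.
- The arm moves only by the tool play_rows, never from a script. Its argument "moves" is a list of rows, each an object of numbers: "x", "y", "z": the shift along the tool's x, y, z in cm; "turn": the turn about the tool's z in rad; "hand": the gripper command: -1 is fully open, 1 is shut, values between are in proportion. A call has 1 to 12 rows; each row shifts and turns the commanded pose from where the row before left it, along the tool's axes as they then stand; what a row does not reach is not made up. A row lasts 1/12 s, in which the tool goes at most 41.7 mm and 7.16 degrees, less where a joint would pass 70% of its speed; a pose out of reach is approached as far as the arm can. A call is refused whole if a number of a shift passes 4.17 or a number of a turn 0.125, either way. A call with a gripper value outside its range is refused whole. The fingers move at their own pace and stop on an object; "squeeze" is the grip in N (left out, the last holds). Time passes only in rows, so rows that do not move let the fingers close. It gives the time, the measured TCP pose, the force, the opening and the grip force at its end, in the units of the state.
- monitor.observe(): the state, without advancing time (a new reading comes with each control period).
- optics.grab_frame(name): name is "scene" or "top" or "wrist"; returns a dict with "frame" (384x512x3 uint8, red, green, blue), "depth" (384x512 float32, mm along the optical axis (not along the pixel's ray), 0 where there is no reading), "fx", "fy", "cx", "cy" (pixels), "pose" (4x4, takes a point from camera to world coordinates). Camera axes: x right, y up, looking along -z (the intrinsics and any distortion apply to the point x, -y, -z); pixel columns grow to the right and rows downward; lengths in mm; the calibration is good to about 2 mm. A picture is of the moment at which its call begins.
- sign_off(): hands the job in; it is judged then, once.
The state is a dict: "time": time; "joint_pos": joint angles; "qvel": joint speeds; "effort": joint torques, N m; "position": TCP position; "tcp_rot": TCP orientation; "force": force on the tool from outside, world axes, zero at the start; "torque": the same for the moment, N m; "grip_width": opening from 0.0 (shut) to 1.0 (fully open); "grasp_force": force on a finger pad.
Only numpy, scipy, OpenCV 4.12 (cv2) and the standard library are available. Lean on these libraries where they do the work, as an engineer would, in place of code of your own. Each camera call takes 0.05 s, during which the arm holds its last target. There are 200 camera calls.

### The job

Calibrate the bench scale: set the large check weight down gently inside the engraved ring on the pan and let go of it, leaving the small weight in its well. With the weight in place, take the stylus from the block, put it down through the service port (its little cover slides open) and press the recessed calibration button fully down, without forcing it. Finish there, still gripping the stylus and holding the button down with it, the hand itself clear of the scale.

Things in the scene. Friction and masses are not known exactly. Their poses are not given: they have to be found in the camera images.
- scale: white bench scale, fixed to the table, 248 mm deep (x) by 196 mm wide (y). Origin under the middle of the scale, at table height; its x axis points to the rear (the pan end), y to the left, z up. Front part: flat deck 52 mm above the table with display and keys at the left and the service port at the right; rear part: round steel pan of 132 mm diameter, top face 66 mm above the table. All fixed except cover and button.
- pan_centre (a point): middle of the pan's top face (66 mm above the table), scale frame (40, 0, 66) mm. An engraved ring of 72 mm diameter surrounds it; the weight (38 mm) has to stand wholly inside it.
- port (a point): middle of the mouth of the service port, scale frame (-80, -60, 54) mm: a vertical round hole, 12 mm diameter, in a small aluminium plate 2 mm thick on the deck (plate top 54 mm above the table). The round button (10.4 mm) lies inside, its face 22 mm below the mouth when not pressed.
- cal_button (a joint): recessed calibration button in the port: 0 at rest, 0.006 m fully down (stop). It sinks straight down against a spring, 1.5 N at the start and about 5 N at the stop, and springs back.
- port_cover (a joint): sliding cover of the port: near 0 it covers the hole, 0.029 m fully open. It slides along the scale's +y (to the left) between two rails, with about 1 N of friction, and stays where it is left. The plate is 27 x 28 mm and 2 mm thick; from about 0.024 m on the hole is clear.
- cover_tab (a point): point on the cover's black thumb tab, 64 mm above the table and above the middle of the cover plate. The tab is a block 18 mm (scale x) by 10 mm (scale y), from 56 to 69 mm above the table; it can be pinched across its 10 mm or pushed.
- weight_block: grey block, fixed to the table, 72 x 156 mm and 30 mm high on a 6 mm base plate 82 x 166 mm. Origin under its middle at table height. Wells 24 mm deep from its top, floor 6 mm above the table, in its frame (mm): large weight at (0, 45), diameter 41; small weight at (0, -10), diameter 27; stylus at (0, -55), diameter 7.
- weight_large: large steel check weight, 0.5 kg: cylinder 38 mm in diameter and 50 mm high, with a sloping shoulder up to 54 mm, above it a 14 mm neck and a round knob 22 mm in diameter, from 63 to 72 mm above its underside, overall height 74 mm. Origin in the middle of its underside, z up. Stands in the large well of the block, 24 mm sunk.
- weight_small: small steel weight of the same form, 24 mm in diameter, 52 mm high, 0.1 kg, knob 16 mm; origin in the middle of its underside. Not needed; stays in its well.
- stylus: stylus, 126 mm long, standing upright in the block with its steel pin down: pin 5 mm in diameter over the lowest 60 mm, above it a round ribbed handle 13 mm in diameter from 66 to 120 mm above the tip. About 35 g. Origin at the tip, z along the stylus towards the handle.
- stylus_tip (a point): tip of the stylus' pin (same point as the stylus' origin).
- grease_tin: grease tin with a blue lid, 54 mm in diameter, 24 mm high, origin in the middle of its underside; bystander.
- glue_bottle: small white glue bottle with a needle cap, 26 mm in diameter, 106 mm high, origin in the middle of its underside; bystander.
- tape_roll: roll of tan tape lying flat, about 104 mm in diameter, 25 mm high, origin in the middle of its underside; bystander.
- housing_a: small white moulded housing, about 25 mm wide and 24 mm high, origin in the middle of its underside; bystander.
Mind the look-alikes: they are no part of the job. Leave any pink look-alike of the weight_large alone.

How it is judged:
By the outcome, as a careful person would: the job done as asked, in the order asked, and still so for the second after the job is handed in, while the arm keeps its last pose, push and grip.
It also fails if it takes over 59 s, if anything falls off the work surface, if the arm or the gripper's body presses on something with over 40 N, if the wrist force passes 120 N, or if a joint passes its speed limit or range.

## Working session

There is one attempt and no reset: what is moved stays moved. The work goes in short steps, Python scripts to look and compute and a tool call to move; the robot and the scene stay as the last step left them, time stands still between calls to the robot, and variables do not carry over. Pictures are saved under pics/ and viewed, at most 10 in all, crops included, and the job is handed in when it is done.

Besides the shell and the picture viewer there is one more tool, called after "Call:" in YAML: its name, and indented under it one key for each argument. play_rows: Moves the arm, as the interface text tells. Its arguments: {"type":"object","properties":{"moves":{"type":"array"},"squeeze":{"type":"number"}},"required":["moves"]}

```bash
mkdir -p pics; cat > h.py <<'E'
import numpy as np, cv2
from scipy.spatial.transform import Rotation as R
from workcell import monitor, optics
def grab(n):
    f=optics.grab_frame(n); np.savez(f'{n}.npz',**f); return f
def load(n): return dict(np.load(f'{n}.npz',allow_pickle=True))
def pts(f):  # world point per pixel from depth
    h,w=f['depth'].shape; u,v=np.meshgrid(np.arange(w),np.arange(h)); d=f['depth']
    c=np.stack([(u-f['cx'])/f['fx']*d,-(v-f['cy'])/f['fy']*d,-d],-1)
    return c@f['pose'][:3,:3].T+f['pose'][:3,3]
def ray(f,u,v,z):
    c=np.array([(u-f['cx'])/f['fx'],-(v-f['cy'])/f['fy'],-1.])
    d=f['pose'][:3,:3]@c; o=f['pose'][:3,3]
    return o+d*(z-o[2])/d[2]
def totool(p):
    s=monitor.observe(); r=R.from_rotvec(s['tcp_rot']).as_matrix()
    return r.T@(np.array(p)-np.array(s['position']))/10
E
python3 - <<'E'
from h import *
for n in ['top','scene','wrist']:
    f=grab(n); print(n,f.keys(),f['fx'],f['cx'],f['cy'],f['pose'].round(3).tolist())
    cv2.imwrite(f'pics/{n}0.png',cv2.resize(f['frame'][...,::-1],(800,600)))
print(monitor.observe())
E
```

```text
top dict_keys(['frame', 'depth', 'fx', 'fy', 'cx', 'cy', 'pose']) 374.07477667463723 266.52897383432617 192.66381380864877 [[0.026, 0.992, -0.125, 402.622], [-0.999, 0.029, 0.023, 82.474], [0.027, 0.124, 0.992, 1312.021], [0.0, 0.0, 0.0, 1.0]]
scene dict_keys(['frame', 'depth', 'fx', 'fy', 'cx', 'cy', 'pose']) 395.38126871044693 262.4206086013137 197.56485641593449 [[0.755, 0.322, -0.572, -192.073], [-0.656, 0.372, -0.657, -809.224], [0.001, 0.871, 0.492, 729.821], [0.0, 0.0, 0.0, 1.0]]
wrist dict_keys(['frame', 'depth', 'fx', 'fy', 'cx', 'cy', 'pose']) 281.3338730714731 257.28701845632787 186.3323466581981 [[0.34, 0.89, 0.303, 305.894], [-0.94, 0.323, 0.107, -606.5], [-0.003, -0.321, 0.947, 371.561], [0.0, 0.0, 0.0, 1.0]]
{'time': 0.15, 'joint_pos': array([-1.37502787e+00,  2.87000999e-01,  1.57786260e+00,  4.65029305e-05,
        1.27860643e+00, -1.50025876e-01]), 'qvel': array([ 7.28232453e-04, -1.88761661e-03, -5.60772662e-03,  1.47379698e-04,
       -3.57867128e-03, -2.35285196e-05]), 'effort': array([ 1.32393219e-03, -4.06600213e+01, -2.93140876e+01, -1.36287631e-04,
        3.95489013e-03, -3.43144819e-06]), 'position': array([ 228.71402824, -634.56139541,  252.22716003]), 'tcp_rot': array([-3.09290675e+00, -5.40126453e-01, -2.47012067e-06]), 'force': array([-0.57996407,  0.00659814, -0.20612668]), 'torque': array([ 0.00587714, -0.00551442, -0.01511232]), 'grasp_force': 0.0, 'grip_width': 1.0008108034009817}
```

View pics/top0.png

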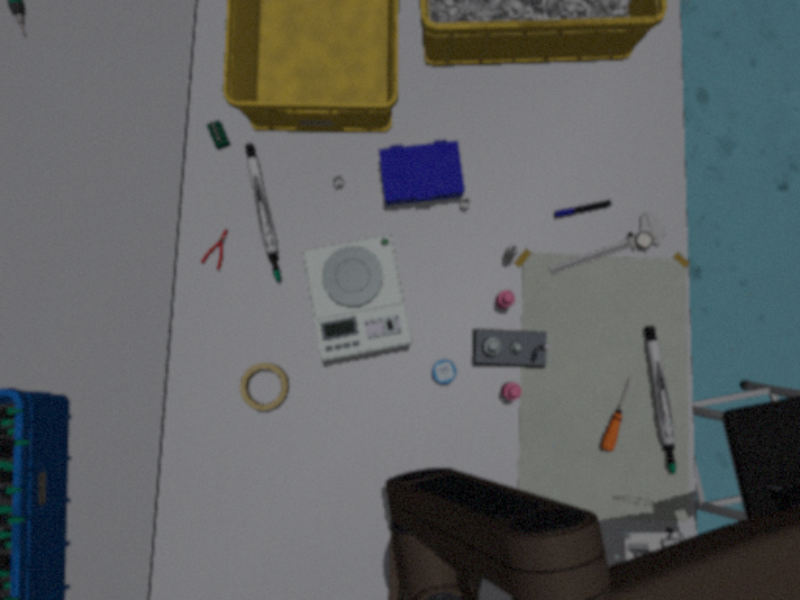

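View pics/scene0.png

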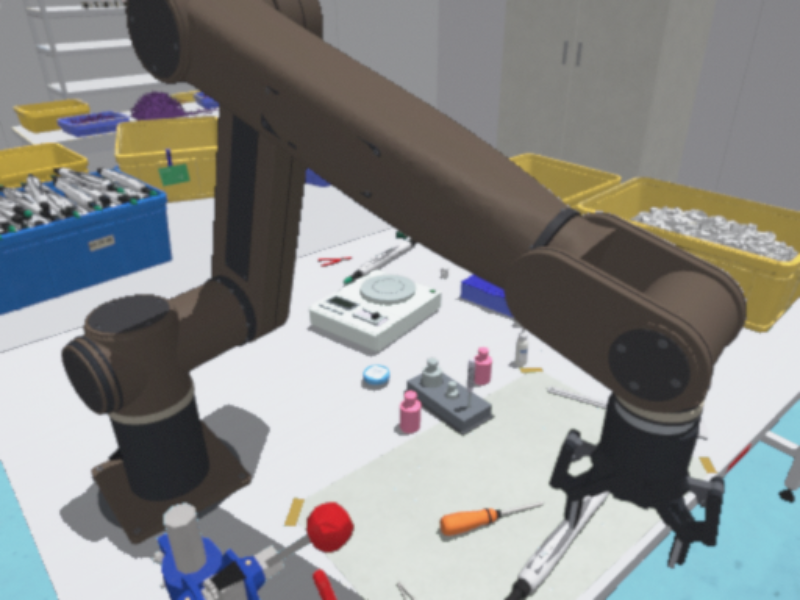

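The top view (800 px scale) shows the scale at (357,298), with the pan at (352,276) and the port/cover at (390,325). The block is at (510,348), holding the grey large weight (491,346), the small one (517,348) and the stylus (537,352).

Candidates for the large weight are the grey one in the block at (491,346) and the pink look-alikes at (505,299) and (511,391). The grey one in the large well fits the description, and I'll confirm it in a crop from close by.

```bash
python3 - <<'E'
from h import *
f=load('top'); P=pts(f); k=512/800
Z=P[...,2]
def rect(z0,z1,u,v,r):
    m=((Z>z0)&(Z<z1)).astype(np.uint8); m[:, :]*=1
    w=np.zeros_like(m); cv2.circle(w,(int(u*k),int(v*k)),int(r*k),1,-1); m&=w
    n,l,s,c=cv2.connectedComponentsWithStats(m); i=1+s[1:,4].argmax(); q=P[l==i]
    rc=cv2.minAreaRect(q[:,:2].astype(np.float32)); print(rc,q[:,2].mean(),s[i,4]); return q
print('table',np.median(Z[180:200,300:310]))
rect(35,62,365,310,75) ; q=rect(61,72,352,276,40)
rect(25,45,510,348,50)
for u,v,r in [(491,346,12),(517,348,8),(537,352,10)]:
    w=np.zeros(Z.shape,np.uint8); cv2.circle(w,(int(u*k),int(v*k)),int(r*k),1,-1)
    s=P[(w>0)&(Z>45)]; print(s.mean(0) if len(s) else None,len(s), s[:,2].max() if len(s) else 0)
# block dark mask rect
g=cv2.cvtColor(f['frame'],cv2.COLOR_RGB2GRAY); 
m=(g<110).astype(np.uint8); w=np.zeros_like(m); cv2.circle(w,(int(510*k),int(348*k)),int(48*k),1,-1); m&=w
m=cv2.morphologyEx(m,cv2.MORPH_CLOSE,np.ones((5,5)))
c=max(cv2.findContours(m,0,2)[0],key=cv2.contourArea)[:,0]
print(cv2.minAreaRect(np.array([ray(f,u,v,30)[:2] for u,v in c],np.float32)))
cr=f['frame'][140:255,190:360,::-1]; a=cv2.resize(cr,None,fx=4.5,fy=4.5,interpolation=3); cv2.imwrite('pics/crop1.png',a)
E
```

```text
table -1.6632297611123477
((569.4517822265625, 184.9112548828125), (247.54229736328125, 198.19627380371094), 12.633729934692383) 51.940008077701734 2932
((612.6064453125, 194.860107421875), (130.5367889404297, 128.2703094482422), 2.359997510910034) 65.74716473528068 1125
((469.0334777832031, -156.59988403320312), (157.0783233642578, 72.1588134765625), 89.10668182373047) 29.942944063662363 766
[ 468.79683578 -107.69829549   75.56727649] 104 1312.0206047469837
[ 468.79105979 -166.047816     56.35209727] 18 60.50206520956294
[ 467.09763057 -206.06117301  101.03877096] 15 126.08044616527695
((467.8495788574219, -161.79864501953125), (183.88888549804688, 113.8446273803711), 87.81177520751953)
```

View pics/crop1.png

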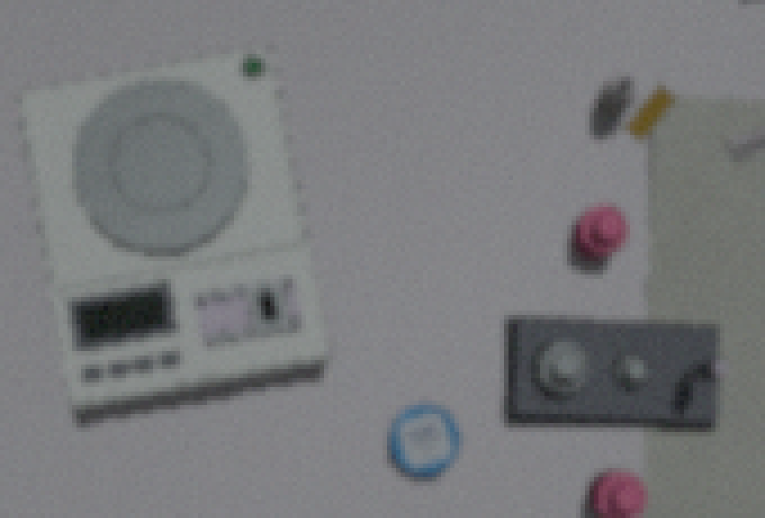

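The crop confirms it. The grey weight at (562,365) sits in the block's large well beside the small one at (632,372). The pink ones at (602,232) and (615,495) stand free and stay untouched. Moving now above the block.

Call:
play_rows:
  moves:
    - {"x": 2.0,"y": -2.05,"hand": -0.4}
    - {"x": 2.0,"y": -2.05,"hand": -0.4}
    - {"x": 2.0,"y": -2.05,"hand": -0.4}
    - {"x": 2.0,"y": -2.05,"hand": -0.4}
    - {"x": 2.0,"y": -2.05,"hand": -0.4}
    - {"x": 2.0,"y": -2.05,"hand": -0.4}
    - {"x": 2.0,"y": -2.05,"hand": -0.4}
    - {"x": 2.0,"y": -2.05,"hand": -0.4}
    - {"x": 2.0,"y": -2.05,"hand": -0.4}
    - {"x": 2.0,"y": -2.05,"hand": -0.4}

```text
$.moves[0]: bad value
```

Call:
play_rows:
  moves:
    - {"x": 2.0,"y": -2.05,"hand": -0.4}
    - {"x": 2.0,"y": -2.05,"hand": -0.4}
    - {"x": 2.0,"y": -2.05,"hand": -0.4}
    - {"x": 2.0,"y": -2.05,"hand": -0.4}
    - {"x": 2.0,"y": -2.05,"hand": -0.4}
    - {"x": 2.0,"y": -2.05,"hand": -0.4}
    - {"x": 2.0,"y": -2.05,"hand": -0.4}
    - {"x": 2.0,"y": -2.05,"hand": -0.4}
    - {"x": 2.0,"y": -2.05,"hand": -0.4}
    - {"x": 2.0,"y": -2.05,"hand": -0.4}

```text
$.moves[0]: bad value
```

Call:
play_rows:
  moves:
    - {"turn": -0.122,"hand": -0.4}
    - {"turn": -0.122,"hand": -0.4}
    - {"turn": -0.122,"hand": -0.4}
    - {"turn": -0.122,"hand": -0.4}
    - {"turn": -0.122,"hand": -0.4}
    - {"turn": -0.122,"hand": -0.4}
    - {"turn": -0.122,"hand": -0.4}
    - {"turn": -0.122,"hand": -0.4}
    - {"turn": -0.122,"hand": -0.4}
    - {"turn": -0.122,"hand": -0.4}
    - {"turn": 0,"hand": -0.4}

```text
$.moves[0]: bad value
```

```bash
python3 - <<'E'
from h import *
f=grab('wrist'); cv2.imwrite('pics/w1.png',cv2.resize(f['frame'][...,::-1],(800,600)))
P=pts(f); Z=P[...,2]; s=monitor.observe(); print(s['position'],R.from_rotvec(s['tcp_rot']).as_matrix().round(3).tolist(),s['grip_width'],s['joint_pos'])
m=((Z>24)&(Z<36)).astype(np.uint8); n,l,st,c=cv2.connectedComponentsWithStats(m); i=1+st[1:,4].argmax()
print('block',cv2.minAreaRect(P[l==i][:,:2].astype(np.float32)),st[i])
for z0,z1 in [(45,62),(72,85)]:
    m=((Z>z0)&(Z<z1)).astype(np.uint8); n,l,st,c=cv2.connectedComponentsWithStats(m)
    for i in range(1,n):
        if st[i,4]>60: q=P[l==i]; print(z0,st[i],q.mean(0).round(1),((q.min(0)+q.max(0))/2).round(1))
E
```

```text
[ 228.72199515 -634.6752521   252.43319225] [[0.941, 0.339, -0.0], [0.339, -0.941, 0.001], [0.0, -0.001, -1.0]] 1.0023898480086122 [-1.37502590e+00  2.86902715e-01  1.57760320e+00 -2.53569573e-05
  1.27857336e+00 -1.50013223e-01]
block ((309.29644775390625, -503.1700439453125), (113.32936096191406, 26.943071365356445), 8.864699363708496) [ 160    0   31  107 2165]
45 [ 52 244  35  18 290] [  35.  -440.2   53. ] [  35.  -441.6   53.5]
45 [114 258  13  12 113] [  37.1 -508.1   49.6] [  36.  -507.1   51. ]
45 [  0 292  31  36 668] [ -79.8 -384.1   54.6] [ -89.8 -378.1   53.5]
72 [ 30 255  23  14 159] [  35.3 -427.1   79.6] [  33.4 -425.1   78.6]
72 [  0 316   7  16  69] [ -86.3 -385.4   75.9] [ -90.1 -383.9   76.6]
```

View pics/w1.png

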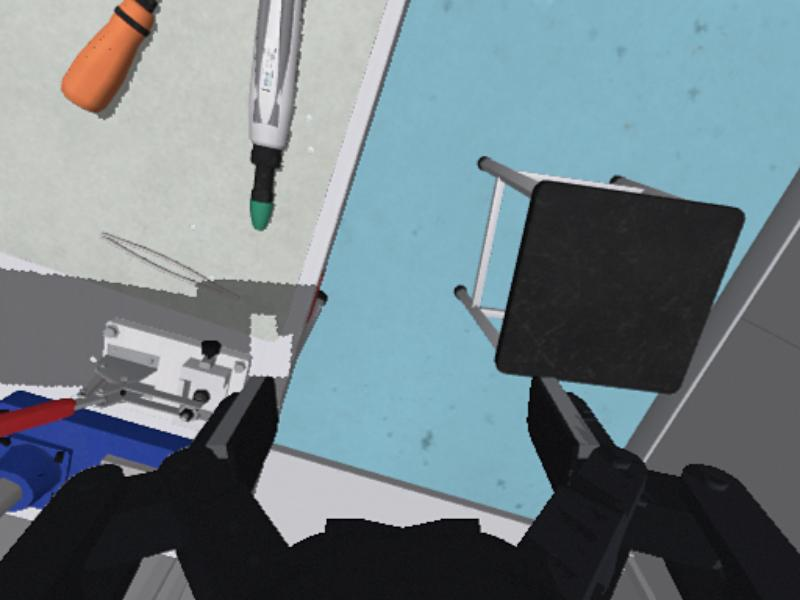

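The moves were refused, so the arm is still at the start: this view shows only the table corner and the stool. The rows probably need every key, so I'll give all five.

Call:
play_rows:
  moves:
    - {"x": 2.0,"y": -2.05,"z": 0,"turn": 0,"hand": -0.4}
    - {"x": 2.0,"y": -2.05,"z": 0,"turn": 0,"hand": -0.4}
    - {"x": 2.0,"y": -2.05,"z": 0,"turn": 0,"hand": -0.4}
    - {"x": 2.0,"y": -2.05,"z": 0,"turn": 0,"hand": -0.4}
    - {"x": 2.0,"y": -2.05,"z": 0,"turn": 0,"hand": -0.4}
    - {"x": 2.0,"y": -2.05,"z": 0,"turn": 0,"hand": -0.4}
    - {"x": 2.0,"y": -2.05,"z": 0,"turn": 0,"hand": -0.4}
    - {"x": 2.0,"y": -2.05,"z": 0,"turn": 0,"hand": -0.4}
    - {"x": 2.0,"y": -2.05,"z": 0,"turn": 0,"hand": -0.4}
    - {"x": 2.0,"y": -2.05,"z": 0,"turn": 0,"hand": -0.4}

```text
time: 1.03
position: [347.8, -372.9, 253.2]
tcp_rot: [-3.095, -0.54, -0.0]
force: [0.4, -0.1, -0.2]
grip_width: 0.699
grasp_force: 0.0
```

Call:
play_rows:
  moves:
    - {"x": 2.0,"y": -2.05,"z": 0,"turn": 0,"hand": -0.4}
    - {"x": 2.0,"y": -2.05,"z": 0,"turn": 0,"hand": -0.4}
    - {"x": 2.0,"y": -2.05,"z": 0,"turn": 0,"hand": -0.4}
    - {"x": 2.0,"y": -2.05,"z": 0,"turn": 0,"hand": -0.4}
    - {"x": 2.0,"y": -2.05,"z": 0,"turn": 0,"hand": -0.4}
    - {"x": 2.0,"y": -2.05,"z": 0,"turn": 0,"hand": -0.4}
    - {"x": 2.0,"y": -2.05,"z": 0,"turn": 0,"hand": -0.4}
    - {"x": 2.0,"y": -2.05,"z": 0,"turn": 0,"hand": -0.4}
    - {"x": 2.0,"y": -2.05,"z": 0,"turn": 0,"hand": -0.4}
    - {"x": 2.0,"y": -2.05,"z": 0,"turn": 0,"hand": -0.4}

```text
time: 1.87
position: [466.4, -112.3, 253.3]
tcp_rot: [3.095, 0.54, 0.0]
force: [0.6, -0.8, 0.4]
grip_width: 0.699
grasp_force: 0.0
```

Call:
play_rows:
  moves:
    - {"x": 0,"y": 0,"z": 0,"turn": -0.122,"hand": -0.4}
    - {"x": 0,"y": 0,"z": 0,"turn": -0.122,"hand": -0.4}
    - {"x": 0,"y": 0,"z": 0,"turn": -0.122,"hand": -0.4}
    - {"x": 0,"y": 0,"z": 0,"turn": -0.122,"hand": -0.4}
    - {"x": 0,"y": 0,"z": 0,"turn": -0.122,"hand": -0.4}
    - {"x": 0,"y": 0,"z": 0,"turn": -0.122,"hand": -0.4}
    - {"x": 0,"y": 0,"z": 0,"turn": -0.122,"hand": -0.4}
    - {"x": 0,"y": 0,"z": 0,"turn": -0.122,"hand": -0.4}
    - {"x": 0,"y": 0,"z": 0,"turn": -0.122,"hand": -0.4}
    - {"x": 0,"y": 0,"z": 0,"turn": -0.122,"hand": -0.4}
    - {"x": 0,"y": 0,"z": 0,"turn": 0,"hand": -0.4}

```text
time: 2.78
position: [466.0, -113.6, 253.2]
tcp_rot: [-2.224, -2.218, 0.0]
force: [0.2, -0.5, -1.5]
grip_width: 0.703
grasp_force: 0.0
```

```bash
python3 - <<'E'
from h import *
f=grab('wrist'); cv2.imwrite('pics/w1.png',cv2.resize(f['frame'][...,::-1],(800,600)))
P=pts(f); Z=P[...,2]; s=monitor.observe(); print(s['position'],R.from_rotvec(s['tcp_rot']).as_matrix().round(3).tolist(),s['grip_width'],s['joint_pos'])
m=((Z>24)&(Z<36)).astype(np.uint8); n,l,st,c=cv2.connectedComponentsWithStats(m); i=1+st[1:,4].argmax()
print('block',cv2.minAreaRect(P[l==i][:,:2].astype(np.float32)),st[i])
for z0,z1 in [(45,62),(72,85)]:
    m=((Z>z0)&(Z<z1)).astype(np.uint8); n,l,st,c=cv2.connectedComponentsWithStats(m)
    for i in range(1,n):
        if st[i,4]>60: q=P[l==i]; print(z0,st[i],q.mean(0).round(1),((q.min(0)+q.max(0))/2).round(1))
E
```

```text
[ 466.04885743 -113.64538658  253.20490918] [[0.007, 1.0, -0.0], [1.0, -0.007, 0.0], [0.0, -0.0, -1.0]] 0.7012843099419637 [-4.51111323e-01 -1.55855081e-01  2.04252380e+00  2.20905319e-05
  1.25509877e+00 -4.43658747e-01]
block ((467.7259216308594, -157.23751831054688), (156.43138122558594, 72.08206939697266), 89.02574157714844) [ 231  133   60  114 5032]
45 [245 148  32  33 499] [ 468.4 -106.9   55.6] [ 468.7 -112.1   52.2]
45 [331 173  32  30 455] [ 569.9 -138.2   50.1] [ 574.3 -142.7   53.5]
45 [169 185  31  29 436] [ 377.5 -152.5   50.3] [ 374.  -157.2   49.8]
45 [420 186  24  21 259] [ 673.3 -150.3   53.1] [ 677.4 -153.3   53.5]
45 [253 201  13  14 142] [ 467.6 -165.3   55.3] [ 467.1 -166.7   53. ]
72 [251 160  20  20 313] [ 468.4 -111.2   78.2] [ 468.6 -112.    76.6]
72 [345 187  18  16 163] [ 574.1 -142.8   72.8] [ 574.3 -142.5   73.5]
72 [170 199  18  17 181] [ 373.6 -157.8   73. ] [ 373.8 -157.6   73.6]
```

View pics/w1.png

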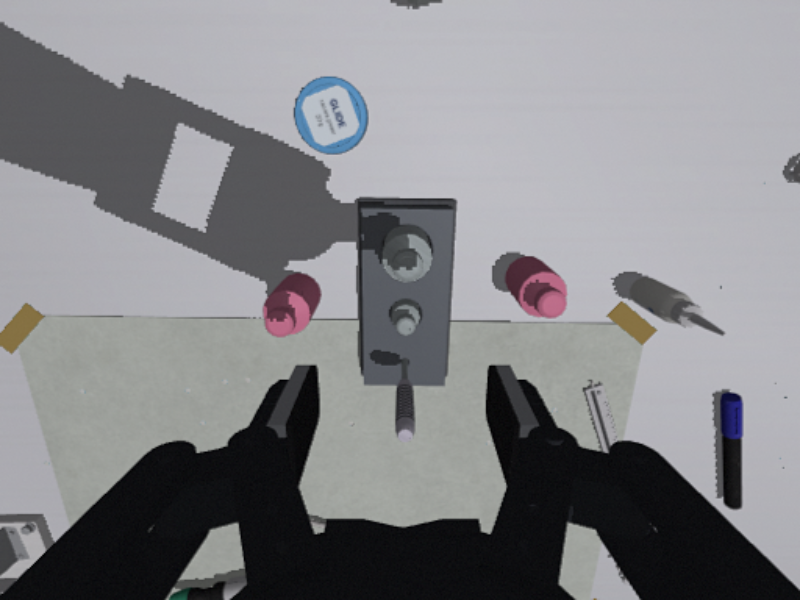

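The wrist view shows the large grey weight at (407,255), the small one at (405,318), the stylus at (405,400), and pink look-alikes at (292,303) and (537,288). The target is at about (468.5, -111.9).

Call:
play_rows:
  moves:
    - {"x": 0.18,"y": 0.25,"z": 2.1,"turn": 0,"hand": -0.4}
    - {"x": 0,"y": 0,"z": 2.1,"turn": 0,"hand": -0.4}
    - {"x": 0,"y": 0,"z": 2.1,"turn": 0,"hand": -0.4}
    - {"x": 0,"y": 0,"z": 2.1,"turn": 0,"hand": -0.4}
    - {"x": 0,"y": 0,"z": 2.1,"turn": 0,"hand": -0.4}
    - {"x": 0,"y": 0,"z": 2.1,"turn": 0,"hand": -0.4}
    - {"x": 0,"y": 0,"z": 2.1,"turn": 0,"hand": -0.4}
    - {"x": 0,"y": 0,"z": 2.1,"turn": 0,"hand": -0.4}
    - {"x": 0,"y": 0,"z": 1.5,"turn": 0,"hand": -0.4}
    - {"x": 0,"y": 0,"z": 0.8,"turn": 0,"hand": -0.4}
    - {"x": 0,"y": 0,"z": 0.4,"turn": 0,"hand": -0.4}

```text
time: 3.75
position: [467.9, -111.6, 57.0]
tcp_rot: [-2.228, -2.212, 0.001]
force: [-0.4, 0.1, 1.2]
grip_width: 0.696
grasp_force: 0.0
```

Call:
play_rows:
  moves:
    - {"x": 0,"y": 0,"z": 0,"turn": 0,"hand": 0.4}
    - {"x": 0,"y": 0,"z": 0,"turn": 0,"hand": 0.4}
    - {"x": 0,"y": 0,"z": 0,"turn": 0,"hand": 0.4}
    - {"x": 0,"y": 0,"z": 0,"turn": 0,"hand": 0.4}
    - {"x": 0,"y": 0,"z": 0,"turn": 0,"hand": 0.4}
    - {"x": 0,"y": 0,"z": 0,"turn": 0,"hand": 0.4}
  squeeze: 50

```text
time: 4.25
position: [469.3, -112.3, 59.3]
tcp_rot: [2.226, 2.214, 0.001]
force: [-1.5, -0.1, 3.9]
grip_width: 0.424
grasp_force: 51.0
```

Call:
play_rows:
  moves:
    - {"x": 0,"y": 0,"z": -0.4,"turn": 0,"hand": 0.4}
    - {"x": 0,"y": 0,"z": -0.6,"turn": 0,"hand": 0.4}
    - {"x": 0,"y": 0,"z": -0.8,"turn": 0,"hand": 0.4}
    - {"x": 0,"y": 0,"z": -0.8,"turn": 0,"hand": 0.4}
    - {"x": 0,"y": 0,"z": -1.0,"turn": 0,"hand": 0.4}
    - {"x": 0,"y": 0,"z": -1.5,"turn": 0,"hand": 0.4}
    - {"x": 0,"y": 0,"z": -2.0,"turn": 0,"hand": 0.4}
    - {"x": 0,"y": 0,"z": -2.0,"turn": 0,"hand": 0.4}
    - {"x": 0,"y": 0,"z": -1.5,"turn": 0,"hand": 0.4}
    - {"x": 0,"y": 0,"z": -0.5,"turn": 0,"hand": 0.4}

```text
time: 5.08
position: [470.0, -112.5, 173.0]
tcp_rot: [2.223, 2.212, 0.003]
force: [1.1, -0.1, -4.6]
grip_width: 0.425
grasp_force: 51.1
```

```bash
python3 - <<'E'
from h import *
s=monitor.observe(); print(s['position'],R.from_rotvec(s['tcp_rot']).as_matrix().round(3).tolist(),s['grip_width'],s['grasp_force'],s['force'])
f=grab('scene'); a=f['frame'][150:330,190:430,::-1]; cv2.imwrite('pics/s1.png',cv2.resize(a,None,fx=3.3,fy=3.3,interpolation=3))
w=grab('wrist'); P=pts(w); Z=P[...,2]
# steel grey weight in hand: look at near-hand points
m=(np.hypot(P[...,0]-s['position'][0],P[...,1]-s['position'][1])<25)&(Z>60)
print(m.sum(), P[m].min(0),P[m].max(0)) if m.any() else print('none')
E
```

```text
[ 469.98507622 -112.53077949  172.9861382 ] [[0.005, 1.0, 0.005], [1.0, -0.005, -0.002], [-0.002, 0.005, -1.0]] 0.4248588004421256 51.149021023884416 [ 1.05888492 -0.0571556  -4.62285916]
16374 [ 447.2964797  -125.72025588  118.63833858] [492.50224078 -90.82800715 246.77216152]
```

View pics/s1.png

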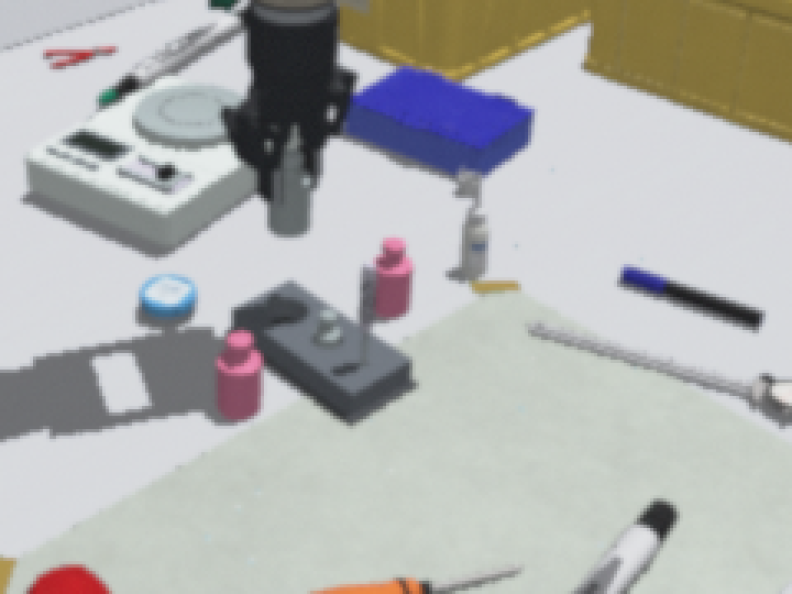

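The weight hangs upright in the gripper at (290,200); the small weight (328,325) and the stylus (367,310) are undisturbed. Moving over the pan next.

Call:
play_rows:
  moves:
    - {"x": 1.2,"y": 0.5,"z": 0,"turn": 0,"hand": 0.4}
    - {"x": 2.0,"y": 0.9,"z": 0,"turn": 0,"hand": 0.4}
    - {"x": 2.8,"y": 1.3,"z": 0,"turn": 0,"hand": 0.4}
    - {"x": 3.0,"y": 1.4,"z": 0,"turn": 0,"hand": 0.4}
    - {"x": 3.0,"y": 1.4,"z": 0,"turn": 0,"hand": 0.4}
    - {"x": 3.0,"y": 1.4,"z": 0,"turn": 0,"hand": 0.4}
    - {"x": 3.0,"y": 1.4,"z": 0,"turn": 0,"hand": 0.4}
    - {"x": 3.0,"y": 1.4,"z": 0,"turn": 0,"hand": 0.4}
    - {"x": 2.8,"y": 1.3,"z": 0,"turn": 0,"hand": 0.4}
    - {"x": 2.8,"y": 1.2,"z": 0,"turn": 0,"hand": 0.4}
    - {"x": 2.0,"y": 0.9,"z": 0,"turn": 0,"hand": 0.4}
    - {"x": 1.2,"y": 0.5,"z": 0,"turn": 0,"hand": 0.4}

```text
time: 6.18
position: [605.7, 187.6, 167.1]
tcp_rot: [-2.223, -2.216, 0.003]
force: [0.7, -0.5, -4.1]
grip_width: 0.423
grasp_force: 51.1
```

Call:
play_rows:
  moves:
    - {"x": 0.4,"y": 0.2,"z": 0.5,"turn": 0,"hand": 0.4}
    - {"x": 0,"y": 0,"z": 0.5,"turn": 0,"hand": 0.4}
    - {"x": 0,"y": 0,"z": 0,"turn": 0,"hand": 0.4}

```text
time: 6.43
position: [606.4, 188.3, 156.4]
tcp_rot: [-2.225, -2.214, 0.008]
force: [-0.6, -0.8, -6.0]
grip_width: 0.424
grasp_force: 51.1
```

```bash
python3 - <<'E'
from h import *
s=monitor.observe(); print(s['position'],R.from_rotvec(s['tcp_rot']).as_matrix().round(3).tolist(),s['grip_width'],s['grasp_force'],s['force'])
w=grab('wrist'); P=pts(w); Z=P[...,2]
cv2.imwrite('pics/w2.png',cv2.resize(w['frame'][...,::-1],(800,600)))
near=(np.hypot(P[...,0]-590,P[...,1]-185)<190)
for z0,z1 in [(63,69.5),(48,55)]:
    q=P[near&(Z>z0)&(Z<z1)]; print(z0,len(q),np.median(q[:,2]))
    rc=cv2.minAreaRect(q[:,:2].astype(np.float32)); print(rc)
t=grab('top')
E
```

```text
[606.42425074 188.25141197 156.40922594] [[0.005, 1.0, -0.005], [1.0, -0.005, -0.002], [-0.002, -0.005, -1.0]] 0.42428799126870415 51.07873845845461 [-0.60588355 -0.84940471 -6.02084331]
63 15528 64.90671173860225
((578.8348388671875, 191.65902709960938), (194.92333984375, 121.10762023925781), 13.461259841918945)
48 35030 51.11820376765779
((567.828857421875, 184.11624145507812), (245.14712524414062, 198.25746154785156), 12.691737174987793)
```

View pics/w2.png

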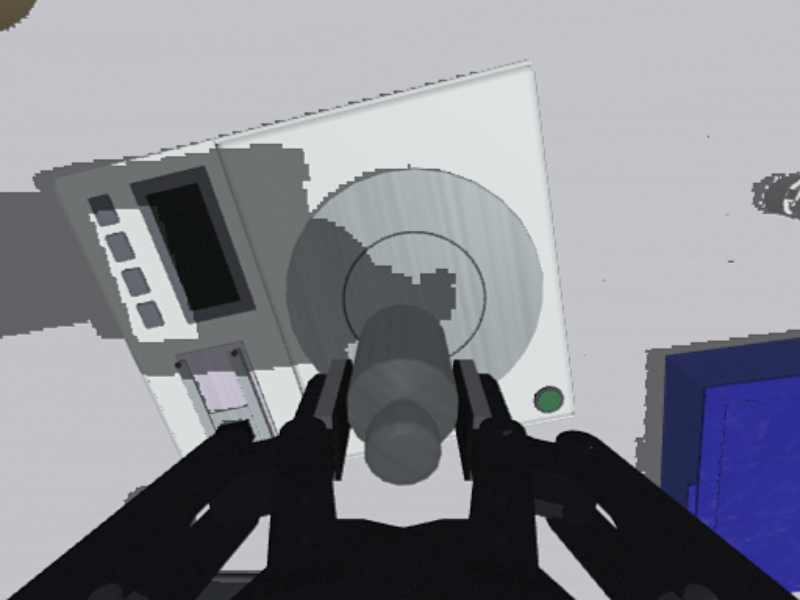

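The weight hangs over the pan with the ring centre at about (414,299). Casting that pixel onto z = 66.

```bash
python3 - <<'E'
from h import *
w=load('wrist'); k=512/800
for u,v in [(414.5,299),(343,299),(486,299),(414.5,231),(287,297),(543,297),(414,168)]: print((u,v),ray(w,u*k,v*k,66).round(1))
c=np.cos(np.radians(12.66));s=np.sin(np.radians(12.66)); print(568.6+40*c,184.5+40*s, 568.6-80*c+60*s,184.5-80*s-60*c)
E
```

```text
(414.5, 299) [611.6 195.7  66. ]
(343, 299) [575.3 195.8  66. ]
(486, 299) [647.8 195.6  66. ]
(414.5, 231) [611.4 230.5  66. ]
(287, 297) [546.9 196.9  66. ]
(543, 297) [676.5 196.6  66. ]
(414, 168) [611.  259.7  66. ]
607.6275115122443 193.26660396970496 503.69488293006907 108.42552479222381
```

Call:
play_rows:
  moves:
    - {"x": 0.3,"y": 0.2,"z": 0.7,"turn": 0,"hand": 0.4}
    - {"x": 0.27,"y": 0.16,"z": 0.7,"turn": 0,"hand": 0.4}
    - {"x": 0,"y": 0,"z": 0.6,"turn": 0,"hand": 0.4}
    - {"x": 0,"y": 0,"z": 0.5,"turn": 0,"hand": 0.4}
    - {"x": 0,"y": 0,"z": 0.4,"turn": 0,"hand": 0.4}
    - {"x": 0,"y": 0,"z": 0.2,"turn": 0,"hand": 0.4}
    - {"x": 0,"y": 0,"z": 0.1,"turn": 0,"hand": 0.4}
    - {"x": 0,"y": 0,"z": 0,"turn": 0,"hand": 0.4}

```text
time: 7.2
position: [611.7, 195.1, 127.1]
tcp_rot: [-2.227, -2.216, 0.001]
force: [-0.8, -0.7, -4.7]
grip_width: 0.423
grasp_force: 51.1
```

Call:
play_rows:
  moves:
    - {"x": 0,"y": 0,"z": 0.1,"turn": 0,"hand": 0.4}
    - {"x": 0,"y": 0,"z": 0.1,"turn": 0,"hand": 0.4}
    - {"x": 0,"y": 0,"z": 0,"turn": 0,"hand": 0.4}

```text
time: 7.45
position: [611.9, 195.1, 125.5]
tcp_rot: [2.227, 2.216, 0.0]
force: [0.5, 0.3, -5.2]
grip_width: 0.422
grasp_force: 51.1
```

Call:
play_rows:
  moves:
    - {"x": 0,"y": 0,"z": 0.1,"turn": 0,"hand": 0.4}
    - {"x": 0,"y": 0,"z": 0.1,"turn": 0,"hand": 0.4}
    - {"x": 0,"y": 0,"z": 0.1,"turn": 0,"hand": 0.4}
    - {"x": 0,"y": 0,"z": 0.05,"turn": 0,"hand": 0.4}
    - {"x": 0,"y": 0,"z": 0,"turn": 0,"hand": 0.4}

```text
time: 7.87
position: [611.7, 195.0, 121.6]
tcp_rot: [-2.227, -2.216, 0.001]
force: [-0.5, -0.1, -5.9]
grip_width: 0.421
grasp_force: 51.1
```

Call:
play_rows:
  moves:
    - {"x": 0,"y": 0,"z": 0.05,"turn": 0,"hand": 0.4}
    - {"x": 0,"y": 0,"z": 0.05,"turn": 0,"hand": 0.4}
    - {"x": 0,"y": 0,"z": 0.05,"turn": 0,"hand": 0.4}
    - {"x": 0,"y": 0,"z": 0,"turn": 0,"hand": 0.4}

```text
time: 8.2
position: [611.7, 195.1, 120.2]
tcp_rot: [-2.227, -2.216, 0.0]
force: [0.3, -0.8, -4.1]
grip_width: 0.425
grasp_force: 51.1
```

Call:
play_rows:
  moves:
    - {"x": 0,"y": 0,"z": 0.05,"turn": 0,"hand": 0.4}
    - {"x": 0,"y": 0,"z": 0.05,"turn": 0,"hand": 0.4}
    - {"x": 0,"y": 0,"z": 0,"turn": 0,"hand": 0.4}
    - {"x": 0,"y": 0,"z": 0,"turn": 0,"hand": 0.4}

```text
time: 8.53
position: [611.9, 195.1, 119.5]
tcp_rot: [2.227, 2.216, 0.0]
force: [0.1, -0.4, -4.5]
grip_width: 0.419
grasp_force: 51.2
```

Call:
play_rows:
  moves:
    - {"x": 0,"y": 0,"z": 0.05,"turn": 0,"hand": 0.4}
    - {"x": 0,"y": 0,"z": 0.05,"turn": 0,"hand": 0.4}
    - {"x": 0,"y": 0,"z": 0,"turn": 0,"hand": 0.4}
    - {"x": 0,"y": 0,"z": 0,"turn": 0,"hand": 0.4}

```text
time: 8.87
position: [611.9, 195.1, 119.4]
tcp_rot: [2.227, 2.216, 0.0]
force: [-3.6, -1.2, 3.1]
grip_width: 0.428
grasp_force: 51.9
```

Contact. Release and rise.

Call:
play_rows:
  moves:
    - {"x": 0,"y": 0,"z": 0,"turn": 0,"hand": 0.1}
    - {"x": 0,"y": 0,"z": 0,"turn": 0,"hand": -0.1}
    - {"x": 0,"y": 0,"z": 0,"turn": 0,"hand": -0.3}
    - {"x": 0,"y": 0,"z": 0,"turn": 0,"hand": -0.4}
    - {"x": 0,"y": 0,"z": -0.5,"turn": 0,"hand": -0.4}
    - {"x": 0,"y": 0,"z": -1.5,"turn": 0,"hand": -0.4}
    - {"x": 0,"y": 0,"z": -2,"turn": 0,"hand": -0.4}
    - {"x": 0,"y": 0,"z": -2.5,"turn": 0,"hand": -0.4}
    - {"x": 0,"y": 0,"z": -2.5,"turn": 0,"hand": -0.4}
    - {"x": 0,"y": 0,"z": -2,"turn": 0,"hand": -0.4}

```text
time: 9.7
position: [612.5, 195.2, 231.0]
tcp_rot: [2.226, 2.215, 0.004]
force: [-0.2, 0.4, -0.0]
grip_width: 0.7
grasp_force: 0.0
```

Call:
play_rows:
  moves:
    - {"x": 0,"y": 0,"z": 0,"turn": 0.122,"hand": -0.4}
    - {"x": 0,"y": 0,"z": 0,"turn": 0.122,"hand": -0.4}
    - {"x": 0,"y": 0,"z": 0,"turn": 0.122,"hand": -0.4}
    - {"x": 0,"y": 0,"z": 0,"turn": 0.122,"hand": -0.4}
    - {"x": 0,"y": 0,"z": 0,"turn": 0.122,"hand": -0.4}
    - {"x": 0,"y": 0,"z": 0,"turn": 0.122,"hand": -0.4}
    - {"x": 0,"y": 0,"z": 0,"turn": 0.122,"hand": -0.4}
    - {"x": 0,"y": 0,"z": 0,"turn": 0.122,"hand": -0.4}
    - {"x": 0,"y": 0,"z": 0,"turn": 0.122,"hand": -0.4}
    - {"x": 0,"y": 0,"z": 0,"turn": 0.122,"hand": -0.4}
    - {"x": 0,"y": 0,"z": 0,"turn": 0.122,"hand": -0.4}

```text
time: 10.62
position: [612.1, 195.1, 228.8]
tcp_rot: [-3.123, -0.341, -0.002]
force: [-0.4, 0.3, -0.3]
grip_width: 0.696
grasp_force: 0.0
```

Call:
play_rows:
  moves:
    - {"x": -2.1,"y": 0.75,"z": 0,"turn": 0,"hand": 0}
    - {"x": -2.2,"y": 0.75,"z": 0,"turn": 0,"hand": 0}
    - {"x": -2.2,"y": 0.75,"z": 0,"turn": 0,"hand": 0}
    - {"x": -2.2,"y": 0.75,"z": 0,"turn": 0,"hand": 0}
    - {"x": -2.2,"y": 0.75,"z": 0,"turn": 0,"hand": 0}
    - {"x": -2.2,"y": 0.75,"z": 0,"turn": 0,"hand": 0}
    - {"x": -2.2,"y": 0.75,"z": 0,"turn": 0,"hand": 0}
    - {"x": -2.0,"y": 0.7,"z": 0,"turn": 0,"hand": 0}
    - {"x": 0,"y": 0,"z": 0,"turn": 0,"hand": 0}

```text
time: 11.37
position: [454.0, 97.7, 228.3]
tcp_rot: [3.122, 0.349, -0.001]
force: [0.2, 0.8, 0.0]
grip_width: 0.499
grasp_force: 0.0
```

```bash
python3 - <<'E'
from h import *
s=monitor.observe(); print(s['position'],R.from_rotvec(s['tcp_rot']).as_matrix().round(3).tolist(),s['grip_width'],s['force'],s['joint_pos'].round(2))
w=grab('wrist'); P=pts(w); Z=P[...,2]
cv2.imwrite('pics/w3.png',cv2.resize(w['frame'][...,::-1],(800,600)))
near=np.hypot(P[...,0]-505,P[...,1]-110)<50
q=P[near&(Z>61)&(Z<75)]; print(len(q)); 
if len(q): print(cv2.minAreaRect(q[:,:2].astype(np.float32)),q[:,2].max(),np.median(q[:,2]))
near=np.hypot(P[...,0]-610,P[...,1]-194)<40
for a,b in [(136,150),(128,139)]:
    q=P[near&(Z>a)&(Z<b)]; print('w',len(q),q.mean(0) if len(q) else '')
E
```

```text
[454.03699943  97.67120949 228.31578807] [[0.975, 0.221, -0.001], [0.221, -0.975, -0.001], [-0.001, 0.0, -1.0]] 0.4988380690517455 [0.20819682 0.75890985 0.04452423] [-0.01 -0.17  2.1  -0.    1.21  1.34]
226
((506.7189636230469, 109.7306137084961), (18.340341567993164, 10.921431541442871), 12.45576000213623) 69.13184200005759 67.46732774009206
w 0 
w 0
```

View pics/w3.png

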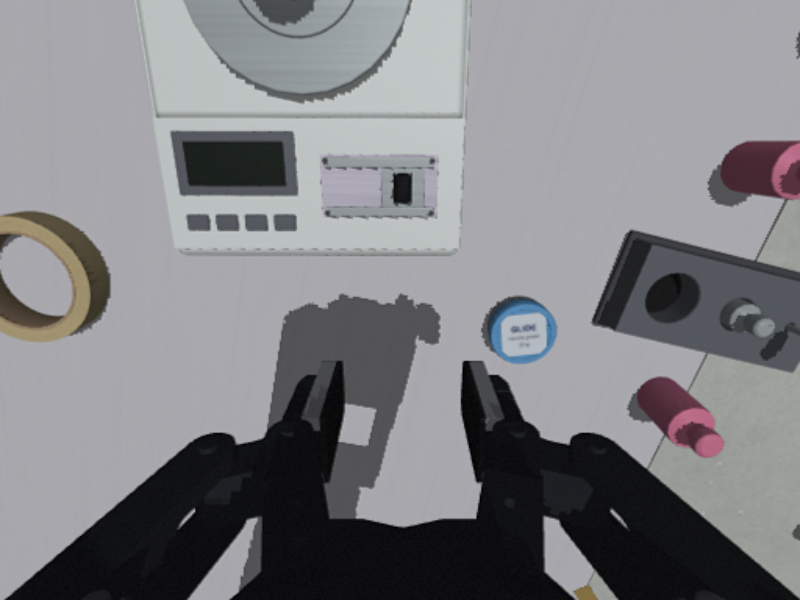

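The wrist view shows the cover closed with its black tab at (402,187), the rails either side, and the pan with the weight at the top edge. The tab is at (506.7,109.7), straight ahead along tool x by 54 mm.

Call:
play_rows:
  moves:
    - {"x": 0.9,"y": 0,"z": 1.5,"turn": 0,"hand": 0.1}
    - {"x": 0.9,"y": 0,"z": 1.8,"turn": 0,"hand": 0.2}
    - {"x": 0.9,"y": 0,"z": 2.0,"turn": 0,"hand": 0.2}
    - {"x": 0.9,"y": 0,"z": 2.0,"turn": 0,"hand": 0.2}
    - {"x": 0.9,"y": 0,"z": 2.0,"turn": 0,"hand": 0.2}
    - {"x": 0.9,"y": 0,"z": 2.0,"turn": 0,"hand": 0.2}
    - {"x": 0,"y": 0,"z": 1.5,"turn": 0,"hand": 0.2}
    - {"x": 0,"y": 0,"z": 1.0,"turn": 0,"hand": 0.2}
    - {"x": 0,"y": 0,"z": 0.5,"turn": 0,"hand": 0.2}
    - {"x": 0,"y": 0,"z": 0,"turn": 0,"hand": 0.2}

```text
time: 12.25
position: [508.6, 110.8, 84.3]
tcp_rot: [-3.122, -0.351, 0.003]
force: [-0.5, -0.4, 0.0]
grip_width: 0.396
grasp_force: 0.0
```

Call:
play_rows:
  moves:
    - {"x": 0,"y": 0,"z": 0.2,"turn": 0,"hand": 0.4}
    - {"x": 0,"y": 0,"z": 0,"turn": 0,"hand": 0.5}
    - {"x": 0,"y": 0,"z": 0,"turn": 0,"hand": 0.6}
    - {"x": 0,"y": 0,"z": 0,"turn": 0,"hand": 0.75}
    - {"x": 0,"y": 0,"z": 0,"turn": 0,"hand": 0.9}
    - {"x": 0,"y": 0,"z": 0,"turn": 0,"hand": 0.9}
    - {"x": 0,"y": 0,"z": 0,"turn": 0,"hand": 0.9}
  squeeze: 20

```text
time: 12.83
position: [509.6, 110.6, 84.3]
tcp_rot: [3.122, 0.351, 0.002]
force: [-1.1, 0.5, 5.0]
grip_width: 0.106
grasp_force: 22.0
```

Call:
play_rows:
  moves:
    - {"x": 0,"y": -0.2,"z": -0.1,"turn": 0,"hand": 0.9}
    - {"x": 0,"y": -0.3,"z": 0,"turn": 0,"hand": 0.9}
    - {"x": 0,"y": -0.4,"z": 0,"turn": 0,"hand": 0.9}
    - {"x": 0,"y": -0.4,"z": 0,"turn": 0,"hand": 0.9}
    - {"x": 0,"y": -0.4,"z": 0,"turn": 0,"hand": 0.9}
    - {"x": 0,"y": -0.4,"z": 0,"turn": 0,"hand": 0.9}
    - {"x": 0,"y": -0.4,"z": 0,"turn": 0,"hand": 0.9}
    - {"x": 0,"y": -0.2,"z": 0,"turn": 0,"hand": 0.9}
    - {"x": 0,"y": 0,"z": 0,"turn": 0,"hand": 0.9}
    - {"x": 0,"y": 0,"z": 0,"turn": 0,"hand": 0.9}

```text
time: 13.67
position: [503.4, 137.7, 84.4]
tcp_rot: [-3.121, -0.35, -0.003]
force: [4.3, 2.3, -1.5]
grip_width: 0.11
grasp_force: 21.2
```

Call:
play_rows:
  moves:
    - {"x": 0,"y": 0,"z": 0,"turn": 0,"hand": 0.6}
    - {"x": 0,"y": 0,"z": 0,"turn": 0,"hand": 0.4}
    - {"x": 0,"y": 0,"z": 0,"turn": 0,"hand": 0.3}
    - {"x": 0,"y": 0,"z": -1,"turn": 0,"hand": 0.2}
    - {"x": -0.5,"y": 0,"z": -2,"turn": 0,"hand": 0.2}
    - {"x": -1.5,"y": 0.5,"z": -2,"turn": 0,"hand": 0.2}
    - {"x": -1.5,"y": 0.7,"z": -2,"turn": 0,"hand": 0.2}
    - {"x": -1.5,"y": 0.8,"z": -2,"turn": 0,"hand": 0.2}
    - {"x": 0,"y": 0.7,"z": -1,"turn": 0,"hand": 0.2}
    - {"x": 0,"y": 0,"z": 0,"turn": 0,"hand": 0.2}

```text
time: 14.5
position: [461.9, 98.8, 187.8]
tcp_rot: [3.121, 0.349, 0.01]
force: [0.2, -0.2, 0.1]
grip_width: 0.397
grasp_force: 0.0
```

```bash
python3 - <<'E'
from h import *
s=monitor.observe(); print(s['position'],s['grip_width'],s['force'])
w=grab('wrist'); P=pts(w); Z=P[...,2]
im=w['frame'][...,::-1]
near=np.hypot(P[...,0]-505,P[...,1]-115)<70
q=P[near&(Z>61)&(Z<75)]; print('tab',len(q),cv2.minAreaRect(q[:,:2].astype(np.float32)))
Pi=np.linalg.inv(w['pose']); c=Pi[:3,:3]@np.array([507,109.7,54])+Pi[:3,3]
u=w['cx']+w['fx']*c[0]/-c[2]; v=w['cy']-w['fy']*c[1]/-c[2]; print('proj',u,v)
u0,v0=int(u)-40,int(v)-30
a=cv2.resize(im[v0:v0+60,u0:u0+80],None,fx=5,fy=5,interpolation=3)
t=grab('top'); b=cv2.resize(t['frame'][150:210,190:270,::-1],None,fx=5,fy=5,interpolation=3)
cv2.imwrite('pics/c2.png',np.vstack([a,b])[:600]); print(u0,v0)
E
```

```text
[461.93351705  98.76110801 187.79470142] 0.39671527396082945 [ 0.15706313 -0.24048329  0.12325996]
tab 458 ((528.3811645507812, 150.1184539794922), (76.76358795166016, 27.394126892089844), 10.386702537536621)
proj 256.69020344917146 133.86003715198464
216 103
```

View pics/c2.png

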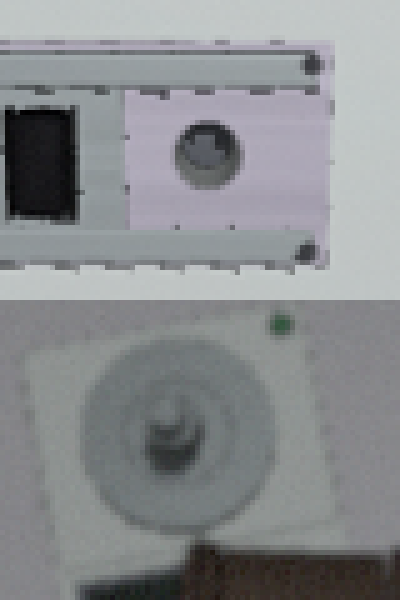

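The cover is open: the hole is fully clear at crop (208,154), with the cover and tab at (40,160) to its left. The top crop shows the weight standing in the ring on the pan. Next is the stylus, stopping 40 mm short to measure it.

Call:
play_rows:
  moves:
    - {"x": -0.5,"y": 1.2,"z": -0.2,"turn": 0,"hand": 0.2}
    - {"x": -0.9,"y": 2.2,"z": 0,"turn": 0,"hand": 0.2}
    - {"x": -0.9,"y": 2.8,"z": 0,"turn": 0,"hand": 0.2}
    - {"x": -0.9,"y": 2.8,"z": 0,"turn": 0,"hand": 0.2}
    - {"x": -0.9,"y": 2.8,"z": 0,"turn": 0,"hand": 0.2}
    - {"x": -0.9,"y": 2.8,"z": 0,"turn": 0,"hand": 0.2}
    - {"x": -0.9,"y": 2.8,"z": 0,"turn": 0,"hand": 0.2}
    - {"x": -0.9,"y": 2.8,"z": 0,"turn": 0,"hand": 0.2}
    - {"x": -0.9,"y": 2.8,"z": 0,"turn": 0,"hand": 0.2}
    - {"x": -0.9,"y": 2.8,"z": 0,"turn": 0,"hand": 0.2}
    - {"x": -0.9,"y": 2.8,"z": 0,"turn": 0,"hand": 0.2}
    - {"x": -0.8,"y": 1.8,"z": 0,"turn": 0,"hand": 0.2}

```text
time: 15.6
position: [427.0, -221.6, 184.7]
tcp_rot: [-3.12, -0.349, 0.003]
force: [-0.9, 0.2, -0.5]
grip_width: 0.399
grasp_force: 0.0
```

Call:
play_rows:
  moves:
    - {"x": 0,"y": 0,"z": 0,"turn": 0,"hand": -0.2}
    - {"x": 0,"y": 0,"z": 0,"turn": 0,"hand": -0.2}

```text
time: 15.77
position: [426.9, -219.9, 184.7]
tcp_rot: [-3.119, -0.347, 0.003]
force: [-0.1, 0.2, -0.1]
grip_width: 0.601
grasp_force: 0.0
```

```bash
python3 - <<'E'
from h import *
w=load('wrist'); print('hole',ray(w,257.4,133.7,54).round(1))
s=monitor.observe(); print(s['position'],s['grip_width'],R.from_rotvec(s['tcp_rot']).as_matrix().round(3).tolist())
w=grab('wrist'); P=pts(w); Z=P[...,2]
near=np.hypot(P[...,0]-467,P[...,1]+210)<22
for a in range(40,130,10):
    q=P[near&(Z>a)&(Z<=a+10)]
    if len(q)>5: print(a,len(q),q.mean(0).round(1),((q.min(0)+q.max(0))/2).round(1),np.ptp(q,axis=0).round(1))
E
```

```text
hole [507.3 109.1  54. ]
[ 426.94696955 -219.87015441  184.67112556] 0.6006888995132488 [[0.976, 0.22, -0.002], [0.22, -0.976, 0.003], [-0.002, -0.003, -1.0]]
70 19 [ 471.5 -211.    77. ] [ 470.  -211.4   75.7] [ 6.4 11.4  7.9]
80 29 [ 471.7 -210.7   84.9] [ 470.3 -212.    85.2] [ 5.6 12.5  9.6]
90 40 [ 471.6 -211.3   94.9] [ 470.3 -211.8   94.8] [ 5.7 11.9  9.6]
100 37 [ 471.7 -210.7  105. ] [ 470.  -211.4  105.1] [ 6.5 11.6  9.5]
110 66 [ 471.4 -211.5  115.6] [ 470.1 -212.3  115. ] [ 6.4 13.1 10. ]
120 126 [ 469.5 -211.3  126.7] [ 467.2 -212.1  125.2] [11.4 12.4  9.5]
```

Call:
play_rows:
  moves:
    - {"x": 1.4,"y": 0.1,"z": 0.5,"turn": 0,"hand": 0}
    - {"x": 1.4,"y": 0,"z": 0.5,"turn": 0,"hand": 0}
    - {"x": 1.3,"y": 0,"z": 0.5,"turn": 0,"hand": 0}
    - {"x": 0,"y": 0,"z": 1.5,"turn": 0,"hand": 0}
    - {"x": 0,"y": 0,"z": 1.8,"turn": 0,"hand": 0}
    - {"x": 0,"y": 0,"z": 1.7,"turn": 0,"hand": 0}
    - {"x": 0,"y": 0,"z": 1.2,"turn": 0,"hand": 0}
    - {"x": 0,"y": 0,"z": 0.5,"turn": 0,"hand": 0}
    - {"x": 0,"y": 0,"z": 0,"turn": 0,"hand": 0}

```text
time: 16.57
position: [466.7, -210.1, 102.6]
tcp_rot: [-3.119, -0.352, 0.004]
force: [-0.1, -0.1, -0.7]
grip_width: 0.499
grasp_force: 0.0
```

Call:
play_rows:
  moves:
    - {"x": 0,"y": 0,"z": 0,"turn": 0,"hand": 0.2}
    - {"x": 0,"y": 0,"z": 0,"turn": 0,"hand": 0.4}
    - {"x": 0,"y": 0,"z": 0,"turn": 0,"hand": 0.55}
    - {"x": 0,"y": 0,"z": 0,"turn": 0,"hand": 0.7}
    - {"x": 0,"y": 0,"z": 0,"turn": 0,"hand": 0.9}
    - {"x": 0,"y": 0,"z": 0,"turn": 0,"hand": 0.9}
    - {"x": 0,"y": 0,"z": 0,"turn": 0,"hand": 0.9}
  squeeze: 50

```text
time: 17.15
position: [468.1, -212.1, 105.4]
tcp_rot: [3.121, 0.35, 0.002]
force: [0.3, -0.1, 4.6]
grip_width: 0.139
grasp_force: 48.7
```

Call:
play_rows:
  moves:
    - {"x": 0,"y": 0,"z": -0.4,"turn": 0,"hand": 0.9}
    - {"x": 0,"y": 0,"z": -0.8,"turn": 0,"hand": 0.9}
    - {"x": 0,"y": 0,"z": -0.8,"turn": 0,"hand": 0.9}
    - {"x": 0,"y": 0,"z": -1.0,"turn": 0,"hand": 0.9}
    - {"x": 0,"y": 0,"z": -1.5,"turn": 0,"hand": 0.9}
    - {"x": 0,"y": 0,"z": -2.0,"turn": 0,"hand": 0.9}
    - {"x": 0,"y": 0,"z": -2.0,"turn": 0,"hand": 0.9}
    - {"x": 0,"y": 0,"z": -1.0,"turn": 0,"hand": 0.9}
    - {"x": 0,"y": 0,"z": -0.3,"turn": 0,"hand": 0.9}

```text
time: 17.9
position: [468.4, -212.2, 205.4]
tcp_rot: [3.119, 0.351, 0.005]
force: [-0.7, 0.2, 0.6]
grip_width: 0.136
grasp_force: 48.8
```

```bash
python3 - <<'E'
from h import *
s=monitor.observe(); p=s['position']; print(p,s['grip_width'],s['force']); print('to hole',totool([507.3,109.3,p[2]]))
w=grab('wrist'); P=pts(w); Z=P[...,2]; Rm=R.from_rotvec(s['tcp_rot']).as_matrix(); L=(P-p)@Rm
for a in range(10,105,8):
    m=(np.hypot(L[...,0],L[...,1])<16)&(L[...,2]>a)&(L[...,2]<=a+8); q=L[m]
    if len(q)>3: print(a,len(q),q.mean(0).round(1),((q.min(0)+q.max(0))/2).round(1),np.ptp(q,axis=0).round(1))
E
```

```text
[ 468.42139392 -212.22228155  205.39846102] 0.135880089888799 [-0.70449882  0.19683482  0.57487911]
to hole [ 10.93057541 -30.48604012  -0.07151781]
10 366 [ 7.2  0.1 13.6] [ 5.9  0.2 14. ] [10.5 29.6  7.8]
18 204 [ 5.2 -0.2 21. ] [ 5.8  0.  21.9] [10.  24.1  7.8]
26 120 [ 3.8 -0.2 29.7] [ 3.2 -0.3 30. ] [ 5.2 11.5  7.9]
34 29 [ 3.4 -0.2 36.7] [ 2.7 -0.2 37.7] [ 4.1 11.6  7.4]
42 23 [ 0.4 -0.  47.6] [ 0.1 -0.2 47.4] [2.5 4.6 5. ]
50 43 [ 0.3 -0.3 54.2] [ 0.1 -0.2 54. ] [2.5 4.8 7.9]
58 28 [ 0.4 -0.1 62.4] [-0.3  0.1 62.1] [3.  4.2 7.2]
66 23 [ 0.6 -0.  69.9] [ 0.4 -0.2 70.2] [1.5 3.7 7.2]
74 23 [ 0.3 -0.3 78. ] [ 0.3 -0.2 77.9] [1.3 3.8 7.8]
82 23 [ 0.3 -0.2 85.8] [ 0.2 -0.2 85.7] [1.6 4.  7.3]
90 21 [ 0.3 -0.2 94. ] [ 0.2 -0.2 94. ] [1.6 4.1 7.8]
```

Call:
play_rows:
  moves:
    - {"x": 0.4,"y": -1.2,"z": 0,"turn": 0,"hand": 0.9}
    - {"x": 0.8,"y": -2.2,"z": 0,"turn": 0,"hand": 0.9}
    - {"x": 1.0,"y": -2.8,"z": 0,"turn": 0,"hand": 0.9}
    - {"x": 1.1,"y": -2.9,"z": 0,"turn": 0,"hand": 0.9}
    - {"x": 1.1,"y": -2.9,"z": 0,"turn": 0,"hand": 0.9}
    - {"x": 1.1,"y": -2.9,"z": 0,"turn": 0,"hand": 0.9}
    - {"x": 1.1,"y": -2.9,"z": 0,"turn": 0,"hand": 0.9}
    - {"x": 1.1,"y": -2.9,"z": 0,"turn": 0,"hand": 0.9}
    - {"x": 1.0,"y": -2.8,"z": 0,"turn": 0,"hand": 0.9}
    - {"x": 1.0,"y": -2.8,"z": 0,"turn": 0,"hand": 0.9}
    - {"x": 0.8,"y": -2.2,"z": 0,"turn": 0,"hand": 0.9}
    - {"x": 0.5,"y": -1.5,"z": 0,"turn": 0,"hand": 0.9}

```text
time: 18.95
position: [506.5, 108.3, 200.3]
tcp_rot: [-3.12, -0.354, 0.006]
force: [-0.0, -0.2, -0.4]
grip_width: 0.141
grasp_force: 48.8
```

Call:
play_rows:
  moves:
    - {"x": 0.1,"y": -0.4,"z": 0.8,"turn": 0,"hand": 0.9}
    - {"x": 0,"y": 0,"z": 0.8,"turn": 0,"hand": 0.9}
    - {"x": 0,"y": 0,"z": 0.5,"turn": 0,"hand": 0.9}
    - {"x": 0,"y": 0,"z": 0,"turn": 0,"hand": 0.9}
    - {"x": 0,"y": 0,"z": 0,"turn": 0,"hand": 0.9}

```text
time: 19.37
position: [507.5, 108.5, 180.0]
tcp_rot: [-3.122, -0.348, 0.004]
force: [0.6, -0.0, -0.2]
grip_width: 0.142
grasp_force: 48.8
```

```bash
python3 - <<'E'
from h import *
s=monitor.observe(); p=s['position']; print(p,s['grip_width'],s['force']); print('to hole',totool([507.3,109.3,p[2]]))
w=grab('wrist'); P=pts(w); Z=P[...,2]; Rm=R.from_rotvec(s['tcp_rot']).as_matrix(); L=(P-p)@Rm
for a in range(42,115,8):
    m=(np.hypot(L[...,0],L[...,1])<16)&(L[...,2]>a)&(L[...,2]<=a+8); q=L[m]
    if len(q)>3: print(a,len(q),q.mean(0).round(1),((q.min(0)+q.max(0))/2).round(1),np.ptp(q,axis=0).round(1))
# project expected tip and hole, crop
Pi=np.linalg.inv(w['pose'])
def proj(X):
    c=Pi[:3,:3]@np.array(X)+Pi[:3,3]; return w['cx']-w['fx']*c[0]/c[2], w['cy']+w['fy']*c[1]/c[2]
print('hole px',proj([507.3,109.3,54]),'tip px',proj(p+Rm@np.array([-1.3,-.2,99])))
u,v=map(int,proj([507.3,109.3,54]))
u0,v0=max(u-50,0),max(min(v-40,384-75),0); cv2.imwrite('pics/c3.png',cv2.resize(w['frame'][v0:v0+75,u0:u0+100,::-1],None,fx=8,fy=8,interpolation=3)); print(u0,v0)
E
```

```text
[507.52201445 108.50716336 180.04289168] 0.14159292681747224 [ 0.56372311 -0.03497447 -0.19056515]
to hole [-4.17878484e-03 -8.22273643e-02  4.26076056e-05]
42 21 [ 0.5 -0.1 47.4] [ 0.4 -0.2 47.1] [2.7 4.6 4.8]
50 42 [ 0.2 -0.1 53.8] [ 0.2 -0.2 54.1] [2.6 4.8 7.9]
58 30 [ 0.6 -0.2 62.1] [ 0.3  0.1 62.2] [2.1 4.2 7.5]
66 26 [ 0.5 -0.2 70.3] [ 0.4 -0.2 70. ] [1.8 3.7 7.9]
74 21 [ 0.4 -0.3 78.6] [ 0.3 -0.2 78.4] [1.9 3.8 6.8]
82 22 [ 0.3 -0.2 86.1] [ 0.2 -0.2 86.2] [1.7 4.  7.1]
90 20 [ 0.3 -0.1 94. ] [ 0.1 -0.2 94.1] [1.5 4.1 6.5]
98 4 [-0.  -0.8 99.1] [-0.2 -0.6 99. ] [1.2 3.3 1. ]
114 31 [  3.3  -0.8 121.5] [ 2.000e-01 -1.000e-01  1.211e+02] [30.8 17.3  1.7]
hole px (np.float64(256.8735465824373), np.float64(184.6498604452435)) tip px (np.float64(257.50516249191946), np.float64(196.73924319103077))
206 144
```

View pics/c3.png

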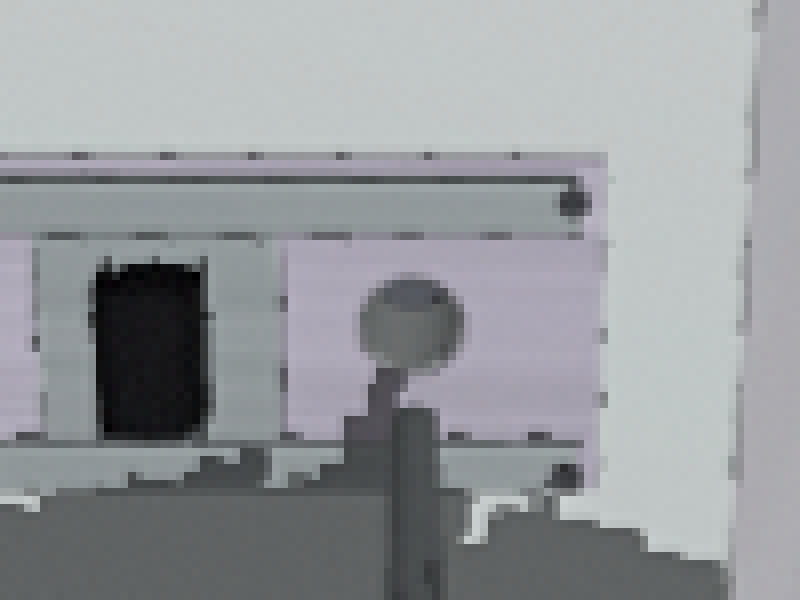

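The hole mouth is at crop (411,323) and the pin's tip end at (417,412), nearly in line. Casting both pixels at their heights gives the remaining offset.

```bash
python3 - <<'E'
from h import *
w=load('wrist'); s=monitor.observe(); Rm=R.from_rotvec(s['tcp_rot']).as_matrix()
h=ray(w,206+411/8-.5,144+323/8-.5,54)
for vt in (408,412):
    t=ray(w,206+416/8-.5,144+vt/8-.5,s['position'][2]-99.3); print(h,t,(Rm.T@(h-t)).round(2))
E
```

```text
[508.03301366 109.46469877  54.        ] [508.07558759 108.88420022  81.5369224 ] [ 0.11 -0.57 27.54]
[508.03301366 109.46469877  54.        ] [507.64501552 108.78632482  81.5369224 ] [ 0.55 -0.57 27.54]
```

Call:
play_rows:
  moves:
    - {"x": 0.2,"y": -0.06,"z": 0,"turn": 0,"hand": 0.9}
    - {"x": 0,"y": 0,"z": 0.6,"turn": 0,"hand": 0.9}
    - {"x": 0,"y": 0,"z": 0.6,"turn": 0,"hand": 0.9}
    - {"x": 0,"y": 0,"z": 0.5,"turn": 0,"hand": 0.9}
    - {"x": 0,"y": 0,"z": 0.4,"turn": 0,"hand": 0.9}
    - {"x": 0,"y": 0,"z": 0.3,"turn": 0,"hand": 0.9}
    - {"x": 0,"y": 0,"z": 0.3,"turn": 0,"hand": 0.9}
    - {"x": 0,"y": 0,"z": 0.3,"turn": 0,"hand": 0.9}
    - {"x": 0,"y": 0,"z": 0,"turn": 0,"hand": 0.9}

```text
time: 20.17
position: [509.7, 110.5, 150.6]
tcp_rot: [-3.122, -0.351, 0.002]
force: [-0.7, 0.3, 0.4]
grip_width: 0.137
grasp_force: 48.8
```

Call:
play_rows:
  moves:
    - {"x": 0,"y": 0,"z": 0.3,"turn": 0,"hand": 0.9}
    - {"x": 0,"y": 0,"z": 0.3,"turn": 0,"hand": 0.9}
    - {"x": 0,"y": 0,"z": 0.3,"turn": 0,"hand": 0.9}
    - {"x": 0,"y": 0,"z": 0.3,"turn": 0,"hand": 0.9}
    - {"x": 0,"y": 0,"z": 0,"turn": 0,"hand": 0.9}

```text
time: 20.58
position: [509.6, 110.4, 138.5]
tcp_rot: [-3.122, -0.351, 0.002]
force: [-0.0, 0.5, -0.9]
grip_width: 0.137
grasp_force: 48.8
```

Call:
play_rows:
  moves:
    - {"x": 0,"y": 0,"z": 0.2,"turn": 0,"hand": 0.9}
    - {"x": 0,"y": 0,"z": 0.2,"turn": 0,"hand": 0.9}
    - {"x": 0,"y": 0,"z": 0.1,"turn": 0,"hand": 0.9}
    - {"x": 0,"y": 0,"z": 0,"turn": 0,"hand": 0.9}
    - {"x": 0,"y": 0,"z": 0,"turn": 0,"hand": 0.9}

```text
time: 21.0
position: [510.1, 110.5, 134.3]
tcp_rot: [-3.122, -0.351, 0.0]
force: [0.6, -0.6, 0.0]
grip_width: 0.138
grasp_force: 48.8
```

Call:
play_rows:
  moves:
    - {"x": 0,"y": 0,"z": 0.1,"turn": 0,"hand": 0.9}
    - {"x": 0,"y": 0,"z": 0.1,"turn": 0,"hand": 0.9}
    - {"x": 0,"y": 0,"z": 0.1,"turn": 0,"hand": 0.9}
    - {"x": 0,"y": 0,"z": 0,"turn": 0,"hand": 0.9}
    - {"x": 0,"y": 0,"z": 0,"turn": 0,"hand": 0.9}

```text
time: 21.42
position: [510.2, 110.5, 131.5]
tcp_rot: [3.122, 0.351, 0.0]
force: [-0.2, -0.1, 0.7]
grip_width: 0.138
grasp_force: 48.9
```

Call:
play_rows:
  moves:
    - {"x": 0,"y": 0,"z": 0.1,"turn": 0,"hand": 0.9}
    - {"x": 0,"y": 0,"z": 0.1,"turn": 0,"hand": 0.9}
    - {"x": 0,"y": 0,"z": 0,"turn": 0,"hand": 0.9}
    - {"x": 0,"y": 0,"z": 0,"turn": 0,"hand": 0.9}

```text
time: 21.75
position: [510.2, 110.5, 129.6]
tcp_rot: [3.122, 0.351, 0.001]
force: [-0.3, 0.4, 1.9]
grip_width: 0.136
grasp_force: 49.1
```

Call:
play_rows:
  moves:
    - {"x": 0,"y": 0,"z": 0.1,"turn": 0,"hand": 0.9}
    - {"x": 0,"y": 0,"z": 0.1,"turn": 0,"hand": 0.9}
    - {"x": 0,"y": 0,"z": 0,"turn": 0,"hand": 0.9}
    - {"x": 0,"y": 0,"z": 0,"turn": 0,"hand": 0.9}

```text
time: 22.08
position: [510.3, 110.5, 127.6]
tcp_rot: [3.122, 0.351, 0.001]
force: [-1.6, -0.3, 3.3]
grip_width: 0.138
grasp_force: 49.2
```

Call:
play_rows:
  moves:
    - {"x": 0,"y": 0,"z": 0.1,"turn": 0,"hand": 0.9}
    - {"x": 0,"y": 0,"z": 0.1,"turn": 0,"hand": 0.9}
    - {"x": 0,"y": 0,"z": 0,"turn": 0,"hand": 0.9}
    - {"x": 0,"y": 0,"z": 0,"turn": 0,"hand": 0.9}

```text
time: 22.42
position: [510.3, 110.5, 125.6]
tcp_rot: [3.122, 0.351, 0.001]
force: [-1.2, -0.4, 5.0]
grip_width: 0.143
grasp_force: 49.3
```

Call:
play_rows:
  moves:
    - {"x": 0,"y": 0,"z": 0.05,"turn": 0,"hand": 0.9}
    - {"x": 0,"y": 0,"z": 0.05,"turn": 0,"hand": 0.9}
    - {"x": 0,"y": 0,"z": 0,"turn": 0,"hand": 0.9}
    - {"x": 0,"y": 0,"z": 0,"turn": 0,"hand": 0.9}

```text
time: 22.75
position: [510.5, 110.5, 125.2]
tcp_rot: [3.122, 0.351, 0.001]
force: [-1.4, 0.2, 7.2]
grip_width: 0.138
grasp_force: 49.7
```

Call:
play_rows:
  moves:
    - {"x": 0,"y": 0,"z": 0.04,"turn": 0,"hand": 0.9}
    - {"x": 0,"y": 0,"z": 0,"turn": 0,"hand": 0.9}
    - {"x": 0,"y": 0,"z": 0,"turn": 0,"hand": 0.9}
    - {"x": 0,"y": 0,"z": 0,"turn": 0,"hand": 0.9}
    - {"x": 0,"y": 0,"z": 0,"turn": 0,"hand": 0.9}
    - {"x": 0,"y": 0,"z": 0,"turn": 0,"hand": 0.9}

```text
time: 23.25
position: [510.6, 110.5, 125.1]
tcp_rot: [3.122, 0.351, 0.001]
force: [-1.1, 0.4, 8.6]
grip_width: 0.137
grasp_force: 49.8
```

```bash
python3 - <<'E'
from h import *
s=monitor.observe(); p=s['position']; print(p,s['force'],s['grip_width'])
w=grab('wrist'); P=pts(w); Z=P[...,2]; near=np.hypot(P[...,0]-611,P[...,1]-195)<45
for a,b in [(136,145),(112,122)]:
    q=P[near&(Z>a)&(Z<b)]; print(len(q), q.mean(0) if len(q) else '')
t=grab('top'); P=pts(t); Z=P[...,2]; near=np.hypot(P[...,0]-611,P[...,1]-195)<45
q=P[near&(Z>120)&(Z<150)]; print('top',len(q),q.mean(0) if len(q) else '')
E
```

```text
[510.56080468 110.51605718 125.11971293] [-1.09548064  0.40910816  8.60823667] 0.13673014190930974
554 [603.25483391 192.43335094 137.72544922]
2863 [602.46747319 188.96266784 116.25131578]
top 46 [611.76792427 194.769585   136.55829009]
```

The button is on its stop: 8.6 N, no further travel. The weight stands upright at (611.8,194.8) in the ring, so I'm handing in.

```bash
python3 -c "
from workcell import sign_off; print(sign_off())"
```

```text
the job is handed in; nothing more can be done
None
```

I handed the job in at about 23 s: the large weight stands released inside the ring, the cover is open, and the gripped stylus holds the calibration button on its stop at about 8.6 N; no verdict was returned.

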